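# Lift a brass turn-lock with tongs over the inspection panel

## Robot

A 6-joint arm with a two-finger parallel gripper is mounted at the origin on the work surface. World frame = base frame: x ahead of the robot, y to its left, z up, the work surface at z = 0. Lengths are in m, angles in rad, forces in N, time in s.
With the tool pointing down it reaches from about 0.375 to 0.9 m from the base axis. Payload 3.1 kg.
Tool frame: the origin (TCP) lies at the very end of the fingers, on their centre line; the grasp point (between the pads) lies 19 mm behind it; z points along the fingers, y is the line along which they close (so a half turn about z gives the same grasp; the last joint's range is limited). The gripper opens to 87 mm and grips with 3 to 60 N. Pads are 19 mm wide; open, the fingers measure 117 mm over their backs; the gripper's body (75 mm by 190 mm) begins 51 mm behind the grasp point.
Start: joints at [1.111, 0.527, 1.433, -0, 1.181, -0.178], TCP at [0.173, 0.601, 0.223] pointing down, gripper open.
Joint ranges: [-3.08, 3.08], [-0.75, 2.2], [0.22, 2.44], [-1.43, 4.57], [0, 2.65], [-2.85, 2.85]. Speed limits (rad/s): [2.79, 2.79, 3.14, 3.14, 3.14, 3.14].

## Interface

Orientations are given as a unit quaternion [x, y, z, w].
In Python, from rig import robot gives the robot as it stands. The module is installed in compiled form; this text tells all that it offers.
- The arm moves only by the tool servo_tool, never from a script. Its argument "rows" is one flat list of numbers, 5 for each row, row after row: the closure, from -1 (fully open) to 1 (shut), so that 0 is half open, then the shift along the tool's x, y, z in m, then the turn about the tool's z in degrees. A call has 1 to 5 rows; each row shifts and turns the commanded pose from where the row before left it, along the tool's axes as they then stand; what a row does not reach is not made up. A row lasts 1/12 s, in which the tool goes at most 41.7 mm and 7.16 degrees, less where a joint would pass 70% of its speed; a pose out of reach is approached as far as the arm can. A call with a gripper value outside its range is refused whole. The fingers move at their own pace and stop on an object; "newtons" is the grip in N (left out, the last holds). Time passes only in rows, so rows that do not move let the fingers close. It gives the time, the measured TCP pose, the force, the opening and the grip force at its end, in the units of the state.
- robot.get_obs(): the state, without advancing time (a new reading comes with each control period).
- robot.camera(name): name is "scene" or "side" or "wrist"; returns a dict with "pixels" (400x640x3 uint8, red, green, blue), "intrinsics" (3x3 intrinsics, pixels), "rvec" (rotation vector, rad) and "tvec" (3), from world to camera coordinates, as OpenCV has them; the wrist camera has in their place "mount" (4x4, takes a point from camera to tool coordinates, whose origin is the TCP and whose axes are the flange's). Camera axes: x right, y down, z forward; pixel columns grow to the right and rows downward; lengths in m; the calibration is good to about 2 mm. A picture is of the moment at which its call begins: read the wrist's pose just before it. There is no depth.
- robot.hand_in(): hands the job in; it is judged then, once.
Trained networks look in a picture, given as the dict that the camera call returned (one of the last four; its "shot" number tells which), for a name from the list of things; names that differ only in an ending like _2 or _b are one class to them, and where a whole thing is asked for, a point or a joint stands for the part that bears it (a point fixed in the world has none). Each returns a list of dicts, best first, with "score" (0 to 1); they miss things now and then, are a little off and sometimes report something else, mostly with a low value. They report only what shows in the picture. A call takes as long as a camera call. They do not tell look-alikes from the thing itself.
- robot.spot_in(picture, query): "at" ([x, y, z] in m, in world coordinates, good to about 4 mm: the middle of the surface that is visible of it).
- robot.outline_of(picture, query): "region" (400x640 bool, what is visible of it).
- robot.place_of(picture, query): "at" ([x, y, z] in m, in world coordinates, good to about 4 mm: a listed point, or the origin of a listed thing).
The state is a dict: "time": time; "q": joint angles; "joint_velocities": joint speeds; "joint_torque": joint torques, N m; "position": TCP position; "tool_rot": TCP orientation; "ft_force": force on the tool from outside, world axes, zero at the start; "moment": the same for the moment, N m; "grip_width": finger opening in m; "grip_force": force on a finger pad.
Only numpy, scipy, OpenCV 4.12 (cv2) and the standard library are available. Lean on these libraries where they do the work, as an engineer would, in place of code of your own. Each camera call takes 0.05 s, during which the arm holds its last target. There are 200 camera calls.

## Task

Take the spring tongs out of their stand, pick the brass turn-lock out of the wooden tray with them (never with the gripper's fingers), and finish while still holding it: the lock clamped in the tongs, still, about 12 cm above the middle of the lit inspection panel. Leave the other locks in the tray and the loose things on the bench where they are.

Things in the scene. Friction and masses are not known exactly. Their poses are not given: they have to be found in the camera images.
- tongs_grip (a point): Spring tongs (70 g), upright, tips down, in a blue stand. This point lies between the two red grip plates, 78 mm above the tips, 38 mm below the tongs' top (steel head). z points up, y runs from jaw to jaw. The plates (20 mm wide along x, 46 mm tall, centred here in height) measure 48 mm over their outsides when open, 41 mm when clamping a lock, 34 mm shut; their faces are parallel when squeezed half-way to that
- tongs_tips (a point): point between the lower ends of the tongs' two black rubber tips, 78 mm below tongs_grip; tips 16 mm wide along x, 20 mm tall, 46 mm apart inside and 56 mm over their outsides when open. Each tip gets about a third of the grip force above the spring's
- jaw_a (a joint): opening angle of the tongs' jaws, which move together, in rad: 0 open (rest), 0.1 parallel, tips 24 mm apart, as when clamping a lock, 0.2 tips touching. The hinges are 34 mm above tongs_grip; a spring opens them: at the plates it takes 6 N a side to start closing, 10 N at 0.1, 14 N shut. Squeezed by 2 to 3 mm they can be carried with the tips still wide open
- tong_stand: blue stand, 34 x 76 x 45 mm, on a dark 90 x 110 x 6 mm foot, fixed; origin under its centre. Its pocket is open above, 22 x 64 mm, its floor 6 mm above the bench; the tongs' tips stand on that floor and must be lifted straight up 45 mm to come out. The stand and the panel may change sides
- tray: plywood tray, 164 (x) x 244 (y) x 30 mm, fixed, origin under its centre; six square compartments, 2 along x and 3 along y, about 75 mm wide inside, spaced 80 mm, parted by walls as high as the rim; floor 4 mm above the bench. Five compartments hold one turn-lock each near the middle, one is empty
- lock_brass_mid (a point): the brass-coloured turn-lock to pick up: a disc 24 mm across and 14 mm high with a small 20 x 6 x 6 mm bar on top, 28 to 56 g, lying on the tray floor; this point is the disc's centre, 7 mm above its underside; z up
- panel_top (a point): middle of the top of the inspection panel, a white lit square on a grey plate 100 x 100 mm, 15 mm high, fixed; z up
- lock_steel_a_mid (a point): another turn-lock, bright steel, same shape and size, in the tray; to be left alone (point at its disc's centre)
- lock_steel_b_mid (a point): another turn-lock, bright steel, same shape and size, in the tray; to be left alone (point at its disc's centre)
- lock_black_a_mid (a point): another turn-lock, black, same shape and size, in the tray; to be left alone (point at its disc's centre)
- lock_black_b_mid (a point): another turn-lock, black, same shape and size, in the tray; to be left alone (point at its disc's centre)
- hammer: hammer lying on the bench, to be left alone; origin under its middle
- screwdriver: screwdriver lying on the bench, to be left alone; origin under its middle
- spool: orange thread spool, 44 mm across, 52 mm high, to be left alone; origin under its centre
- glue: white glue bottle with red cap, 52 mm across, 130 mm high, to be left alone; origin under its centre
Things that resemble listed ones, but are neither listed nor needed, are in the scene too. There is more than one size of the part that bears tongs_grip; the job needs the smallest.

How it is judged:
On the way, in this order (a step that is already met when the one before it is completed fails the run):
1. the tongs are held by the fingers, lifted out of the stand (z of tongs_tips in the frame of tong_stand above 0.05 m and contact force between the fingers and tongs above 0.5 N), for 0.2 s.
2. the brass lock is clamped in the tongs and lifted clear of the tray (height (world z) of lock_brass_mid above 0.05 m and contact force between tongs and lock_brass above 0.5 N and contact force between the fingers and tongs above 0.5 N and contact force between each of the fingers, the arm and lock_brass below 0.1 N), for 0.2 s.
At the end, for the whole second after the job is handed in: The program has ended while the brass lock hangs clamped in the tongs (contact over 0.5 N) and the tongs in the fingers, the lock's centre within 40 mm sideways of the panel's middle and 70 to 180 mm above the panel's top, moving slower than 30 mm/s, touched by no finger or arm part (horizontal distance between lock_brass_mid and panel_top below 0.04 m and z of lock_brass_mid in the frame of panel_top between 0.07 and 0.18 m and contact force between tongs and lock_brass above 0.5 N and contact force between the fingers and tongs above 0.5 N and linear speed of lock_brass below 0.03 m/s and contact force between each of the fingers, the arm and lock_brass below 0.1 N); the arm keeps its last pose, push and grip.
It fails at once if the fingers or the arm touch the brass lock (contact force between any of the fingers, the arm and lock_brass above 0.3 N).
It fails at once if another lock is moved more than 25 mm (distance of any of lock_steel_a_mid, lock_steel_b_mid, lock_black_a_mid, lock_black_b_mid from where it was at the start of the episode above 0.025 m).
It fails at once if a loose thing on the bench is moved more than 30 mm (distance of any of hammer, screwdriver, spool, glue from where it was at the start of the episode above 0.03 m).
It also fails if it takes over 45 s, if anything falls off the work surface, if the arm or the gripper's body presses on something with over 40 N, if the wrist force passes 120 N, or if a joint passes its speed limit or range.

## Working session

There is one attempt and no reset: what is moved stays moved. The work goes in short steps, Python scripts to look and compute and a tool call to move; the robot and the scene stay as the last step left them, time stands still between calls to the robot, and variables do not carry over. Pictures are saved under pics/ and viewed, at most 10 in all, crops included, and the job is handed in when it is done.

Besides the shell and the picture viewer there is one more tool, called after "Request:" by a JSON object that holds its "api" and its "payload", one argument or row to a line. servo_tool: Moves the arm, as the interface text tells. Its arguments: {"type":"object","properties":{"rows":{"type":"array","items":{"type":"number"}},"newtons":{"type":"number"}},"required":["rows"]}

```bash
mkdir -p pics; cat > h.py <<'E'
import numpy as np, cv2
from scipy.spatial.transform import Rotation as R
from rig import robot
def save(p,n): cv2.imwrite('pics/'+n,p["pixels"][:,:,::-1])
def proj(p,X): return cv2.projectPoints(np.array(X,float).reshape(-1,3),np.array(p["rvec"],float),np.array(p["tvec"],float),np.array(p["intrinsics"],float),None)[0].reshape(-1,2)
E
python3 - <<'E'
from h import *
o=robot.get_obs(); print(o)
a=robot.camera("scene"); b=robot.camera("side")
save(a,'scene.png'); save(b,'side.png')
for n,p in(("scene",a),("side",b)):
  for q in ["tongs_grip","tongs_tips","tong_stand","tray","lock_brass_mid","panel_top","glue","spool","hammer","screwdriver"]:
    for d in robot.place_of(p,q)[:4]: print(n,q,np.round(d["at"],3),round(d["score"],2),np.round(proj(p,d["at"])[0]))
E
```

```text
{'time': 0.0, 'q': array([ 1.11149582e+00,  5.28444157e-01,  1.43392304e+00, -1.29302591e-05,
        1.18137099e+00, -1.78507806e-01]), 'joint_velocities': array([ 4.11859493e-04,  3.87323664e-06,  1.96187931e-04, -6.39297240e-04,
       -2.38586354e-03, -1.28042389e-03]), 'joint_torque': array([ 2.28512454e-04, -4.40047252e+01, -1.76592779e+01,  6.33102749e-02,
        5.83349273e-02, -1.72621135e-04]), 'position': array([0.17284624, 0.59985689, 0.22157855]), 'tool_rot': array([ 1.39933060e-01,  9.90160385e-01, -1.02054911e-03, -3.30662563e-04]), 'ft_force': array([ 0.4292276 , -0.5256625 , -0.09628976]), 'moment': array([-0.04629917,  0.04903896,  0.03052062]), 'grip_force': 0.0, 'grip_width': 0.08701221400204492}
scene tongs_grip [0.598 0.267 0.106] 0.72 [375. 257.]
scene tongs_grip [0.34  0.244 0.099] 0.71 [417. 209.]
scene tongs_grip [0.472 0.278 0.085] 0.54 [403. 241.]
scene tongs_tips [0.6   0.265 0.002] 0.67 [372. 283.]
scene tongs_tips [0.334 0.245 0.002] 0.63 [414. 232.]
scene tongs_tips [0.472 0.274 0.004] 0.62 [399. 259.]
scene tongs_tips [ 0.587 -0.109  0.012] 0.59 [279
[... 807 characters left out ...]
de tongs_tips [ 0.335  0.248 -0.004] 0.74 [364. 316.]
side tongs_tips [ 0.593 -0.028  0.014] 0.74 [289. 215.]
side tongs_tips [ 0.54  -0.286  0.018] 0.65 [324. 164.]
side tong_stand [ 0.475  0.275 -0.   ] 0.58 [304. 314.]
side tray [ 0.548 -0.032 -0.   ] 0.69 [304. 220.]
side lock_brass_mid [ 0.592 -0.029  0.016] 0.39 [290. 214.]
side panel_top [ 0.542 -0.287  0.017] 0.66 [323. 165.]
side panel_top [ 0.507 -0.501  0.004] 0.18 [343. 136.]
side glue [ 0.688 -0.333  0.001] 0.84 [286. 156.]
side spool [ 0.688  0.334 -0.003] 0.94 [211. 320.]
side hammer [ 0.508 -0.502  0.003] 0.76 [343. 136.]
side hammer [0.518 0.051 0.01 ] 0.16 [308. 239.]
side screwdriver [ 0.546  0.477 -0.001] 0.74 [246. 396.]
```

```bash
python3 - <<'E'
import cv2,numpy as np
a=cv2.imread('pics/scene.png')[140:340,180:480];b=cv2.imread('pics/side.png')[110:410,180:430]
cv2.imwrite('pics/c.png',np.hstack([cv2.resize(a,(440,600),) if 0 else cv2.copyMakeBorder(cv2.resize(a,None,fx=1.45,fy=1.45),0,600-290,0,0,0),cv2.resize(b,(365,438)) if 0 else cv2.copyMakeBorder(cv2.resize(b,None,fx=1.45,fy=1.45),0,600-435,0,0,0)]))
E
```

```text
Traceback (most recent call last):
ValueError: all the input array dimensions except for the concatenation axis must match exactly, but along dimension 0, the array at index 0 has size 600 and the array at index 1 has size 585
```

View pics/side.png

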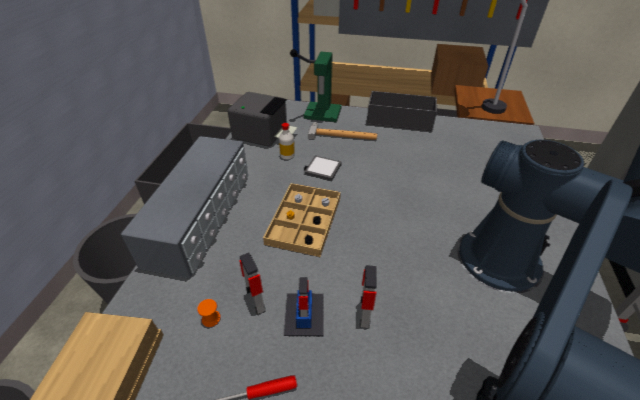

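Tongs candidates in the side picture are (250,275) and (368,290), both free-standing and larger with grips at about z 0.10, and (303,300), which is in the blue stand with grip z 0.084. The last one matches the description: it is in the stand and the smallest. Brass lock candidates are the golden disc at (290,215) and the steel or black ones at (298,198), (325,203), (317,220) and (309,240). I choose (290,215). I'll now move closer to check both.

Request:
{"api": "servo_tool", "payload": {
  "rows": [-1, -0.035, -0.021, 0, 0, -1, -0.035, -0.021, 0, 0, -1, -0.035, -0.021, 0, 0, -1, -0.035, -0.021, 0, 0, -1, -0.035, -0.021, 0, 0],
  "newtons": 8
}}

```text
time: 1.52
position: [0.3131, 0.4498, 0.2227]
tool_rot: [0.14, 0.99, 0.0, 0.0]
ft_force: [1.1, 0.1, 0.7]
grip_width: 0.0871
grip_force: 0.0
```

Request:
{"api": "servo_tool", "payload": {
  "rows": [-1, -0.035, -0.021, 0, 0, -1, -0.035, -0.021, 0, 0, -1, -0.035, -0.021, 0, 0, -1, -0.02, -0.012, 0, 0, -1, 0, 0, 0, 0]
}}

```text
time: 1.93
position: [0.4155, 0.3413, 0.2228]
tool_rot: [0.143, 0.99, -0.0, 0.001]
ft_force: [-1.0, -0.3, -0.3]
grip_width: 0.0871
grip_force: 0.0
```

```bash
cat >> h.py <<'E'
def wrist():
    o=robot.get_obs(); p=robot.camera("wrist")
    T=np.eye(4);T[:3,:3]=R.from_quat(o["tool_rot"]).as_matrix();T[:3,3]=o["position"]
    C=np.linalg.inv(T@np.array(p["mount"]))
    q=dict(p);q["rvec"]=cv2.Rodrigues(C[:3,:3])[0];q["tvec"]=C[:3,3]
    return o,p,q
def ray(q,uv,z):
    M=cv2.Rodrigues(np.array(q["rvec"],float))[0];c=-M.T@np.array(q["tvec"],float).ravel()
    d=M.T@np.linalg.inv(q["intrinsics"])@np.array([uv[0],uv[1],1.]);return c+d*(z-c[2])/d[2]
def yaw(o):
    y=R.from_quat(o["tool_rot"]).as_matrix()[:,1];return np.degrees(np.arctan2(y[1],y[0]))
def regrect(q,m,z):
    c=cv2.findContours(m.astype(np.uint8),cv2.RETR_EXTERNAL,cv2.CHAIN_APPROX_NONE)[0];c=max(c,key=cv2.contourArea).reshape(-1,2)
    W=np.array([ray(q,u,z)[:2] for u in c],np.float32);return cv2.minAreaRect(W)
E
python3 - <<'E'
from h import *
o,p,q=wrist(); save(p,'w1.png'); print(o["time"],o["position"],yaw(o),p["mount"])
for n in ["tongs_grip","tongs_tips","tong_stand","tray","lock_brass_mid"]:
  for d in robot.place_of(p,n)[:4]: print(n,np.round(d["at"],3),round(d["score"],2),np.round(proj(q,d["at"])[0]))
for d in robot.outline_of(p,"tong_stand")[:2]: print(d["score"],regrect(q,d["region"],0.045),d["region"].sum())
E
```

```text
1.9333 [0.41547691 0.341291   0.22281016] 73.59954034541283 [[ 1.00117459e-03 -9.56869230e-01 -2.90517252e-01  7.93832006e-02]
 [ 9.99999445e-01  8.62297407e-04  6.06050679e-04 -1.40204043e-03]
 [-3.29398973e-04 -2.90517698e-01  9.56869562e-01 -1.61628619e-01]
 [ 0.00000000e+00  0.00000000e+00  0.00000000e+00  1.00000000e+00]]
tongs_grip [0.332 0.242 0.104] 0.73 [174. 133.]
tongs_grip [0.477 0.271 0.083] 0.63 [265. 260.]
tongs_tips [0.475 0.275 0.006] 0.56 [277. 229.]
tong_stand [ 0.478  0.275 -0.004] 0.89 [278. 229.]
tray [0.549 0.482 0.006] 0.6 [451. 239.]
0.94 ((0.45999830961227417, 0.2843852639198303), (0.08094600588083267, 0.09888938069343567), 11.141496658325195) 4832
0.68 ((0.4824386239051819, 0.28965193033218384), (0.019454391673207283, 0.05717191472649574), 58.574729919433594) 591
```

View pics/w1.png

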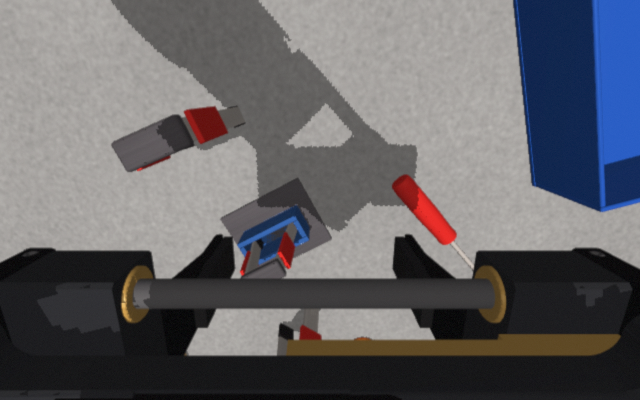

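The wrist view shows the blue stand with the tongs at (275,230), turned about 29° in the picture. One large tongs lies towards (190,130) and the other shows at (300,330), partly hidden by the gripper. Next I work out the stand's yaw.

```bash
python3 - <<'E'
from h import *
o,p,q=wrist()
m=robot.outline_of(p,"tong_stand")[0]["region"]
img=p["pixels"].astype(int); y,x=np.where(m); print(x.min(),x.max(),y.min(),y.max())
print(regrect(q,m,0.006))
for u in [(221,219),(298,180),(331,238)]: print(u,ray(q,u,.006))
for u in [(240,243),(303,207)]: print(u,ray(q,u,.051), ray(q,u,.045))
s=robot.camera("side"); ms=robot.outline_of(s,"tong_stand")[0]["region"]; print("side",regrect(s,ms,.006))
z=s["pixels"][240:345,265:345,::-1]; z2=p["pixels"][160:300,200:360,::-1]
cv2.imwrite('pics/c2.png',np.hstack([cv2.resize(z,(400,525),interpolation=2),cv2.resize(z2,(400,350),interpolation=2) if 0 else cv2.copyMakeBorder(cv2.resize(z2,(400,350),interpolation=2),0,175,0,0,0)]))
E
```

```text
219 328 183 271
((0.4736112356185913, 0.27505993843078613), (0.09126683324575424, 0.11174533516168594), 11.581564903259277)
(221, 219) [0.43796085 0.21809433 0.006     ]
(298, 180) [0.41671167 0.32343964 0.006     ]
(331, 238) [0.49961968 0.34178034 0.006     ]
(240, 243) [0.45799912 0.24594348 0.051     ] [0.46023533 0.24378424 0.045     ]
(303, 207) [0.43681714 0.32510002 0.051     ] [0.43867191 0.32436621 0.045     ]
side ((0.4728636145591736, 0.28373268246650696), (0.09353461861610413, 0.09773405641317368), 11.232210159301758)
```

View pics/c2.png

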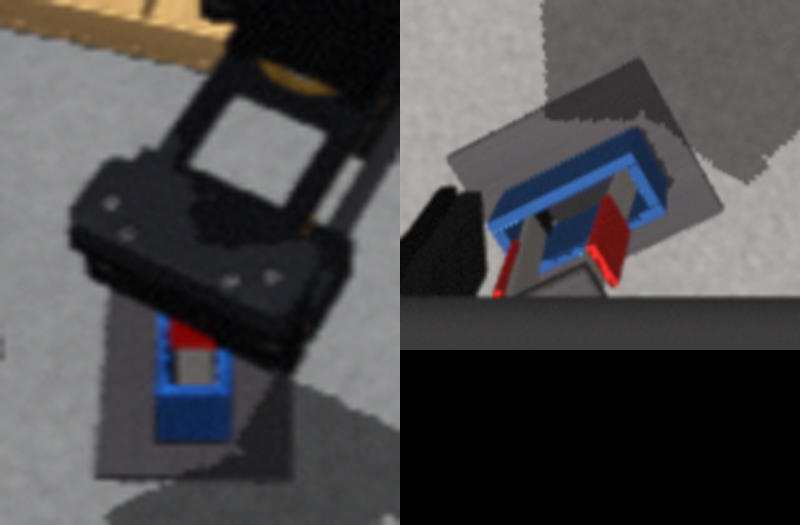

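The crop confirms the small tongs in the blue stand. The foot rectangle puts its centre at (0.474,0.275) with the jaw axis at 101.5° yaw. Now I align and centre above it.

Request:
{"api": "servo_tool", "payload": {
  "rows": [-1, 0, 0, 0, -7, -1, 0, 0, 0, -7, -1, 0, 0, 0, -7, -1, 0, 0, 0, -7, -1, 0, 0, 0, 0]
}}

```text
time: 2.9
position: [0.4113, 0.3447, 0.2225]
tool_rot: [-0.105, 0.994, -0.0, -0.0]
ft_force: [-0.1, 0.9, 0.9]
grip_width: 0.087
grip_force: 0.0
```

Request:
{"api": "servo_tool", "payload": {
  "rows": [-1, -0.015, -0.0254, 0, 0, -1, -0.015, -0.0254, 0, 0, -1, -0.015, -0.0254, 0, 0, -1, 0, 0, 0, 0, -1, 0, 0, 0, 0]
}}

```text
time: 3.32
position: [0.4722, 0.2784, 0.2225]
tool_rot: [-0.101, 0.995, 0.0, 0.0]
ft_force: [-0.8, 0.1, 0.5]
grip_width: 0.0869
grip_force: 0.0
```

```bash
python3 - <<'E'
from h import *
o,p,q=wrist(); save(p,'w2.png'); print(o["time"],o["position"],yaw(o))
ps=[("w",p,q)]+[(n,c,c) for n,c in (("scene",robot.camera("scene")),("side",robot.camera("side")))]
for k,p,q in ps:
 for n in ["tongs_grip","tong_stand","tongs_tips"]:
  for d in robot.place_of(p,n)[:4]:
   if np.linalg.norm(np.array(d["at"])[:2]-[.475,.276])<.04: print(k,n,np.round(d["at"],4),round(d["score"],2))
E
```

```text
3.3167 [0.47215601 0.27838507 0.2224984 ] 101.60820151026259
w tong_stand [ 0.4752  0.2755 -0.0041] 0.92
scene tongs_grip [0.4743 0.2754 0.0845] 0.68
scene tong_stand [0.477  0.2789 0.003 ] 0.87
scene tongs_tips [0.4719 0.2767 0.0033] 0.63
side tongs_grip [0.479  0.28   0.0811] 0.77
side tong_stand [ 0.4724  0.2758 -0.0023] 0.84
```

View pics/w2.png

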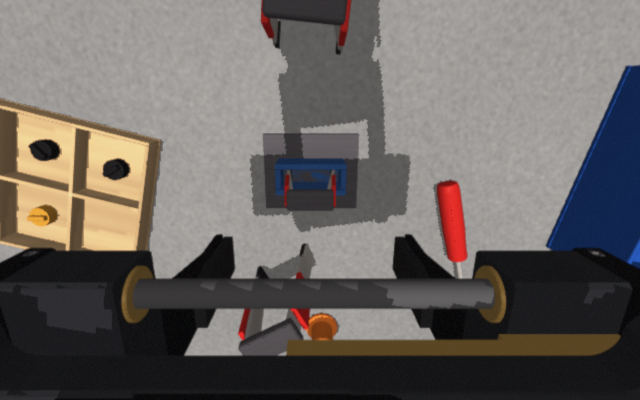

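The view shows the stand aligned with the tool axes. Foot edges are at columns 264 and 358, the blue rim at 276 to 346, and the tongs head at 287 to 335 around row 198. The brass lock is at (40,215). Now the lateral offset.

```bash
python3 - <<'E'
from h import *
o,p,q=wrist(); print(p["intrinsics"])
M=R.from_quat(o["tool_rot"]).as_matrix()
f=lambda uv,z: np.round(M.T@(ray(q,uv,z)-o["position"]),4)
for uv,z in [((264,134),.006),((358,134),.006),((264,207),.006),((356,207),.006),((276,160),.051),((346,160),.051),((287,200),.12),((335,200),.12)]: print(uv,f(uv,z))
m=robot.outline_of(p,"tong_stand")[0]["region"]; r=regrect(q,m,.006); print(r)
a=robot.outline_of(p,"tongs_grip")
for d in a[:3]:
  y,x=np.where(d["region"]); print(d["score"],x.min(),x.max(),y.min(),y.max())
for d in robot.place_of(p,"lock_brass_mid")[:2]: print(d)
for d in robot.place_of(p,"tray")[:1]: print(d)
E
```

```text
[[327.03812444   0.         313.29584638]
 [  0.         327.03812444 198.81450056]
 [  0.           0.           1.        ]]
(264, 134) [ 0.0424 -0.0576  0.2166]
(358, 134) [0.0425 0.0496 0.2166]
(264, 207) [-0.0452 -0.0613  0.2166]
(356, 207) [-0.0451  0.0507  0.2166]
(276, 160) [ 0.0206 -0.0397  0.1716]
(346, 160) [0.0206 0.0322 0.1716]
(287, 200) [-0.0012 -0.0236  0.1026]
(335, 200) [-0.0012  0.017   0.1026]
((0.4742317497730255, 0.274422824382782), (0.0889306515455246, 0.10965830832719803), 11.987051963806152)
0.87 260 350 0 54
0.78 237 311 244 354
0.66 284 335 171 211
{'at': [0.5914, -0.0339, 0.0105], 'score': 0.57}
{'at': [0.5466, -0.0315, 0.0023], 'score': 0.91}
```

Request:
{"api": "servo_tool", "payload": {
  "rows": [-1, -0.0015, -0.004, 0.036, 0, -1, 0, 0, 0.036, 0, -1, 0, 0, 0.036, 0, -1, 0, 0, 0.036, 0, -1, 0, 0, 0.0135, 0]
}}

```text
time: 4.58
position: [0.471, 0.2745, 0.0609]
tool_rot: [-0.104, 0.995, -0.001, -0.003]
ft_force: [-1.2, 0.1, -0.4]
grip_width: 0.0867
grip_force: 0.0
```

Request:
{"api": "servo_tool", "payload": {
  "rows": [-1, 0, 0, 0, 0, -0.046, 0, 0, 0, 0, -0.046, 0, 0, 0, 0, -0.046, 0, 0, 0, 0, -0.046, 0, 0, 0, 0],
  "newtons": 25
}}

```text
time: 5.0
position: [0.4748, 0.276, 0.0667]
tool_rot: [-0.104, 0.995, 0.0, 0.002]
ft_force: [0.5, 0.2, 0.3]
grip_width: 0.068
grip_force: 0.0
```

Request:
{"api": "servo_tool", "payload": {
  "rows": [-0.046, 0, 0, 0, 0, -0.046, 0, 0, 0, 0]
}}

```text
time: 5.17
position: [0.4741, 0.2758, 0.066]
tool_rot: [-0.104, 0.995, 0.0, 0.001]
ft_force: [0.9, -0.2, -0.5]
grip_width: 0.0549
grip_force: 0.0
```

Request:
{"api": "servo_tool", "payload": {
  "rows": [-0.046, 0, 0, 0, 0, -0.046, 0, 0, 0, 0, -0.046, 0, 0, 0, 0, -0.046, 0, 0, 0, 0, -0.046, 0, 0, 0, 0]
}}

```text
time: 5.58
position: [0.474, 0.2758, 0.0655]
tool_rot: [-0.104, 0.995, 0.0, 0.001]
ft_force: [-1.1, -0.2, 4.8]
grip_width: 0.0458
grip_force: 8.3
```

Request:
{"api": "servo_tool", "payload": {
  "rows": [-0.046, 0, 0, -0.01, 0, -0.046, 0, 0, -0.02, 0, -0.046, 0, 0, -0.03, 0, -0.046, 0, 0, -0.03, 0, -0.046, 0, 0, -0.03, 0]
}}

```text
time: 6.0
position: [0.4727, 0.2751, 0.1861]
tool_rot: [-0.104, 0.995, -0.0, -0.001]
ft_force: [0.5, -0.8, -0.7]
grip_width: 0.0456
grip_force: 5.0
```

Request:
{"api": "servo_tool", "payload": {
  "rows": [-0.046, 0, 0, 0, 0, -0.046, 0, 0, 0, 0, -0.046, 0, 0, 0, 0]
}}

```text
time: 6.25
position: [0.4727, 0.2752, 0.1847]
tool_rot: [-0.104, 0.995, -0.0, -0.001]
ft_force: [-0.3, -0.2, -1.1]
grip_width: 0.0458
grip_force: 5.0
```

```bash
python3 - <<'E'
from h import *
o,p,q=wrist(); print(o["time"],o["position"],yaw(o))
s=robot.camera("side");c=robot.camera("scene")
for k,p,q in (("w",p,q),("side",s,s),("scene",c,c)):
 for n in ["tongs_grip","tongs_tips","tray","lock_brass_mid","panel_top"]:
  for d in robot.place_of(p,n)[:4]: print(k,n,np.round(d["at"],4),round(d["score"],2),np.round(proj(q,d["at"])[0]))
 r=robot.outline_of(p,"tray")
 if r: print(k,regrect(q,r[0]["region"],.03))
 for d in robot.outline_of(p,"lock_brass_mid")[:2]:
  y,x=np.where(d["region"]);col=p["pixels"][d["region"]].mean(0); print("lock",d["score"],x.mean(),y.mean(),col.round(),ray(q,(x.mean(),y.mean()),.02))
z=np.hstack([cv2.resize(s["pixels"][170:330,240:390,::-1],None,fx=2.6,fy=2.6,interpolation=2),cv2.resize(c["pixels"][150:310,280:430,::-1],None,fx=2.6,fy=2.6,interpolation=2)])
cv2.imwrite('pics/c3.png',z)
E
```

```text
6.25 [0.47268264 0.27518346 0.18465365] 101.91570069528436
w tray [ 0.5458 -0.0307 -0.0018] 0.75 [ 28. 184.]
w lock_brass_mid [ 0.5924 -0.0342  0.0066] 0.68 [ 20. 225.]
w ((0.5466435551643372, 0.037549782544374466), (0.1394454538822174, 0.17028513550758362), 86.48657989501953)
lock 0.84 18.026315789473685 225.35197368421052 [189. 139.  55.] [ 0.58579747 -0.02495206  0.02      ]
side tongs_grip [0.6    0.2671 0.1073] 0.72 [250. 275.]
side tongs_grip [0.3334 0.2458 0.0984] 0.67 [369. 291.]
side tongs_tips [ 0.3355  0.2423 -0.0053] 0.57 [364. 314.]
side tongs_tips [0.4722 0.2777 0.1199] 0.42 [304. 286.]
side panel_top [ 0.5392 -0.285   0.0177] 0.5 [324. 165.]
side ((0.469908744096756, -0.0328386127948761), (0.053795766085386276, 0.23811055719852448), 8.405815124511719)
lock 0.24 269.7177541729894 387.0606980273141 [196.  22.  17.] [0.50118174 0.45853982 0.02      ]
scene tongs_grip [0.5958 0.2643 0.1052] 0.73 [375. 257.]
scene tongs_grip [0.4707 0.2776 0.2006] 0.68 [408. 210.]
scene tongs_grip [0.3376 0.2457 0.1029] 0.65 [418. 209.]
scene tongs_tips [ 5.980e-01  2.643e-01 -3.000e-04] 0.85 [372. 283.]
scene tongs_tips [0.3369 0.2458 0.0026] 0.75 [414. 233.]
scene tray [ 5.51e-01 -3.12e-02  3.00e-04] 0.9 [304. 230.]
scene tray [ 0.5068 -0.0295  0.0106] 0.6 [314. 221.]
scene lock_brass_mid [ 0.5877 -0.0328  0.0125] 0.58 [296. 233.]
scene panel_top [ 0.5442 -0.2863  0.0155] 0.81 [250. 194.]
scene panel_top [ 0.5849 -0.1078  0.0125] 0.41 [280. 222.]
scene ((0.5586040019989014, -0.02149638533592224), (0.26829493045806885, 0.18831992149353027), 85.92423248291016)
lock 0.73 207.18774703557312 197.30632411067194 [128. 107.  84.] [ 0.65660361 -0.3789287   0.02      ]
lock 0.43 295.75 233.5625 [146. 109.  50.] [ 0.59780416 -0.02654062  0.02      ]
```

View pics/c3.png

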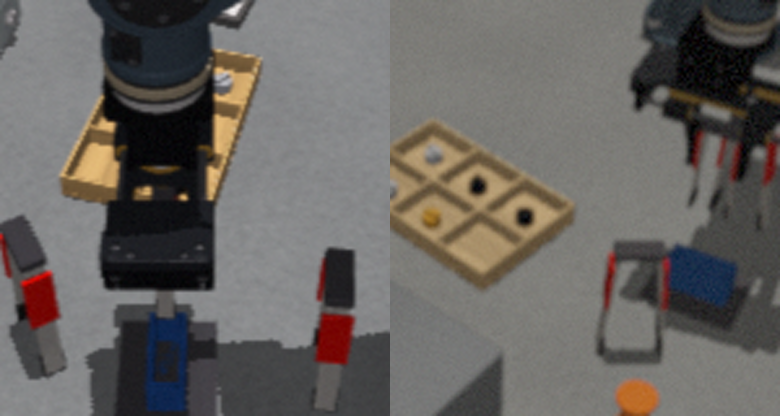

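The tongs hang in the fingers and are out of the stand; their tips show at (690,190) in the right half. The brass lock is the golden disc at (430,217) in the right half, in the middle compartment of the far-x column. Going over it, with jaws turned to the tray's axis.

Request:
{"api": "servo_tool", "payload": {
  "rows": [-0.046, 0, 0, 0, 7, -0.046, 0, 0, 0, 7, -0.046, -0.01, -0.02, 0, 0, -0.046, -0.016, -0.037, 0, 0, -0.046, -0.016, -0.037, 0, 0]
}}

```text
time: 7.87
position: [0.5122, 0.1801, 0.1851]
tool_rot: [0.016, 1.0, 0.0, 0.0]
ft_force: [0.0, -0.4, -0.1]
grip_width: 0.0457
grip_force: 5.0
```

Request:
{"api": "servo_tool", "payload": {
  "rows": [-0.046, -0.016, -0.037, 0, 0, -0.046, -0.016, -0.037, 0, 0, -0.046, -0.016, -0.037, 0, 0, -0.046, -0.016, -0.037, 0, 0, -0.046, -0.015, -0.036, 0, 0]
}}

```text
time: 8.28
position: [0.585, -0.0088, 0.1851]
tool_rot: [0.018, 1.0, -0.0, 0.0]
ft_force: [0.4, 0.4, -0.2]
grip_width: 0.0458
grip_force: 5.0
```

Request:
{"api": "servo_tool", "payload": {
  "rows": [-0.046, -0.006, -0.02, 0, 0, -0.046, 0, 0, 0, 0, -0.046, 0, 0, 0, 0]
}}

```text
time: 8.53
position: [0.5898, -0.0282, 0.1848]
tool_rot: [0.02, 1.0, 0.0, -0.0]
ft_force: [0.7, 0.2, -1.2]
grip_width: 0.0456
grip_force: 5.0
```

```bash
python3 - <<'E'
from h import *
o,p,q=wrist(); print(o["time"],o["position"],yaw(o),o["grip_width"],o["grip_force"])
save(p,'w4.png')
M=R.from_quat(o["tool_rot"]).as_matrix()
s=robot.camera("side");c=robot.camera("scene")
for k,p,q in (("w",p,q),("side",s,s),("scene",c,c)):
 for n in ["tongs_grip","tongs_tips","tray","lock_brass_mid"]:
  for d in robot.place_of(p,n)[:4]: print(k,n,np.round(d["at"],4),round(d["score"],2),np.round(proj(q,d["at"])[0]),"tool",np.round(M.T@(np.array(d["at"])-o["position"]),4))
E
```

```text
8.5333 [ 0.58976407 -0.02819372  0.18479892] 87.74039486969285 0.04556215571835738 5.032620504498482
w tongs_grip [ 0.5431 -0.0283 -0.0006] 0.55 [313. 133.] tool [ 0.0466 -0.002   0.1854]
w tray [ 0.5452 -0.0305 -0.0011] 0.65 [311. 135.] tool [ 0.0444 -0.0041  0.1859]
w lock_brass_mid [ 0.5897 -0.0322  0.0118] 0.87 [311. 179.] tool [-0.0002 -0.0041  0.173 ]
w lock_brass_mid [0.6878 0.3341 0.0015] 0.42 [631. 248.] tool [-0.0837  0.3658  0.1834]
side tongs_grip [0.601  0.2646 0.1048] 0.83 [250. 275.] tool [0.0003 0.293  0.0801]
side tongs_grip [0.3312 0.2468 0.0987] 0.79 [370. 291.] tool [0.2692 0.2645 0.0863]
side tongs_grip [ 0.5948 -0.0239  0.2025] 0.58 [285. 165.] tool [-0.0049  0.0045 -0.0177]
side tongs_tips [ 0.3407  0.2442 -0.0064] 0.9 [362. 315.] tool [0.2595 0.2623 0.1914]
side tongs_tips [0.6002 0.2635 0.0031] 0.56 [255. 300.] tool [0.001  0.2918 0.1818]
side tongs_tips [ 0.5904 -0.03    0.1227] 0.42 [288. 187.] tool [-0.0007 -0.0018  0.0621]
side tray [ 5.486e-01 -2.960e-02  5.000e-04] 0.83 [304. 220.] tool [ 0.041  -0.0031  0.1843]
side tray [ 0.688  -0.3375 -0.0026] 0.63 [286. 156.] tool [-0.1104 -0.3053  0.1872]
side lock_brass_mid [ 0.592  -0.0284  0.0149] 0.45 [289. 215.] tool [-0.0023 -0.0002  0.1699]
scene tongs_grip [0.3371 0.245  0.1049] 0.79 [418. 208.] tool [0.2632 0.263  0.0801]
scene tongs_grip [0.5969 0.2666 0.1068] 0.77 [375. 257.] tool [0.0045 0.2948 0.0781]
scene tongs_grip [ 0.5851 -0.023   0.2019] 0.53 [298. 186.] tool [ 0.0049  0.005  -0.0171]
scene tongs_tips [ 0.3336  0.2446 -0.0004] 0.91 [414. 233.] tool [0.2667 0.2624 0.1854]
scene tongs_tips [0.5988 0.2664 0.0017] 0.83 [372. 283.] tool [0.0025 0.2946 0.1832]
scene tray [ 5.495e-01 -2.900e-02 -4.000e-04] 0.59 [305. 230.] tool [ 0.0401 -0.0025  0.1852]
scene tray [ 0.5435 -0.2845  0.0149] 0.18 [251. 194.] tool [ 0.0361 -0.258   0.1698]
scene lock_brass_mid [ 0.5865 -0.0352  0.0138] 0.41 [296. 232.] tool [ 0.0029 -0.0072  0.171 ]
```

View pics/w4.png

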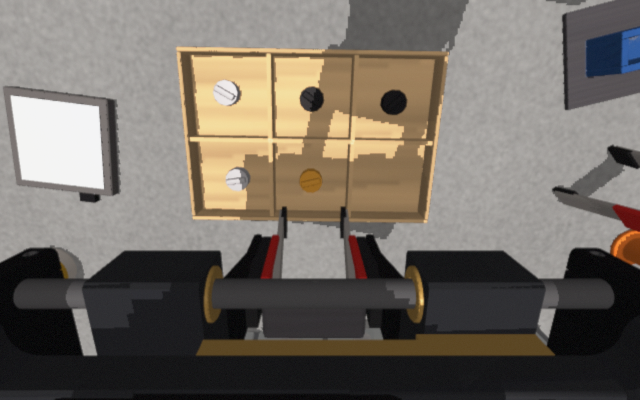

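The wrist view shows the brass lock at (311,180), with the tips at columns 284 and 344 (centre 314). It needs a shift of about -3 mm in tool y. I'll go part-way down and check.

Request:
{"api": "servo_tool", "payload": {
  "rows": [-0.046, 0, -0.003, 0.02, 0, -0.046, 0, 0, 0.03, 0, -0.046, 0, 0, 0.025, 0, -0.046, 0, 0, 0, 0, -0.046, 0, 0, 0, 0]
}}

```text
time: 9.7
position: [0.5885, -0.0297, 0.109]
tool_rot: [0.018, 1.0, 0.0, -0.002]
ft_force: [0.1, 0.2, -0.6]
grip_width: 0.0455
grip_force: 5.0
```

```bash
python3 - <<'E'
from h import *
o,p,q=wrist(); print(o["time"],o["position"],yaw(o),o["grip_width"],o["grip_force"])
save(p,'w5.png')
M=R.from_quat(o["tool_rot"]).as_matrix()
for n in ["tongs_tips","lock_brass_mid"]:
  for d in robot.place_of(p,n)[:3]: print(n,np.round(d["at"],4),round(d["score"],2),np.round(proj(q,d["at"])[0]),"tool",np.round(M.T@(np.array(d["at"])-o["position"]),4))
E
```

```text
9.7 [ 0.58854242 -0.02972465  0.10900258] 87.90054768885946 0.04554958255502593 5.031617805361748
tongs_tips [ 0.5436 -0.0337  0.0028] 0.36 [308. 145.] tool [ 0.0444 -0.0057  0.1064]
lock_brass_mid [ 0.5895 -0.0324  0.0116] 0.66 [312. 202.] tool [-0.0014 -0.0027  0.0974]
```

View pics/w5.png

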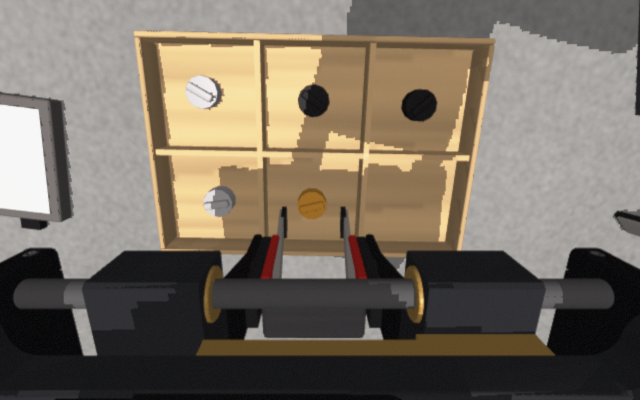

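The lock is at (312,204), between the tips at columns 284 and 344. Lower, settle, then clamp.

Request:
{"api": "servo_tool", "payload": {
  "rows": [-0.046, -0.001, -0.0015, 0.02, 0, -0.046, 0, 0, 0.016, 0, -0.046, 0, 0, 0.006, 0, -0.046, 0, 0, 0, 0, -0.046, 0, 0, 0, 0]
}}

```text
time: 10.27
position: [0.5912, -0.0315, 0.069]
tool_rot: [0.018, 1.0, -0.0, 0.001]
ft_force: [0.2, -0.2, -0.4]
grip_width: 0.0453
grip_force: 5.0
```

Request:
{"api": "servo_tool", "payload": {
  "rows": [0.0, 0, 0, 0, 0, 0.03, 0, 0, 0, 0, 0.1, 0, 0, 0, 0, 0.3, 0, 0, 0, 0, 0.3, 0, 0, 0, 0],
  "newtons": 30
}}

```text
time: 10.68
position: [0.5909, -0.0315, 0.0686]
tool_rot: [0.018, 1.0, -0.0, 0.001]
ft_force: [-0.2, -0.2, 0.6]
grip_width: 0.0415
grip_force: 30.0
```

Request:
{"api": "servo_tool", "payload": {
  "rows": [0.3, 0, 0, 0, 0, 0.3, 0, 0, 0, 0, 0.3, 0, 0, 0, 0, 0.3, 0, 0, 0, 0, 0.3, 0, 0, 0, 0],
  "newtons": 35
}}

```text
time: 11.1
position: [0.5906, -0.0315, 0.0681]
tool_rot: [0.018, 1.0, -0.0, 0.0]
ft_force: [0.1, -0.6, 0.2]
grip_width: 0.042
grip_force: 35.0
```

Request:
{"api": "servo_tool", "payload": {
  "rows": [0.3, 0, 0, -0.008, 0, 0.3, 0, 0, -0.015, 0, 0.3, 0, 0, -0.025, 0, 0.3, 0, 0, -0.03, 0, 0.3, 0, 0, -0.03, 0]
}}

```text
time: 11.52
position: [0.5893, -0.0312, 0.1767]
tool_rot: [0.018, 1.0, 0.0, -0.001]
ft_force: [0.3, -0.1, -1.2]
grip_width: 0.0419
grip_force: 35.0
```

Request:
{"api": "servo_tool", "payload": {
  "rows": [0.3, 0, 0, -0.012, 0, 0.3, 0, 0, 0, 0, 0.3, 0, 0, 0, 0]
}}

```text
time: 11.77
position: [0.5903, -0.0313, 0.1886]
tool_rot: [0.018, 1.0, -0.0, 0.0]
ft_force: [-0.3, -0.2, -1.4]
grip_width: 0.0417
grip_force: 35.0
```

```bash
python3 - <<'E'
from h import *
o,p,q=wrist(); print(o["time"],o["position"],yaw(o),o["grip_width"],o["grip_force"])
M=R.from_quat(o["tool_rot"]).as_matrix()
s=robot.camera("side");c=robot.camera("scene")
for k,p,q in (("w",p,q),("side",s,s),("scene",c,c)):
 for n in ["lock_brass_mid","panel_top","glue"]:
  for d in robot.place_of(p,n)[:3]: print(k,n,np.round(d["at"],4),round(d["score"],2),np.round(proj(q,d["at"])[0]),"tool",np.round(M.T@(np.array(d["at"])-o["position"]),4))
p=wrist()[1]
z=np.hstack([cv2.resize(s["pixels"][120:260,240:370,::-1],None,fx=3,fy=3,interpolation=2),cv2.resize(p["pixels"][150:290,220:350,::-1],None,fx=3,fy=3,interpolation=2)])
cv2.imwrite('pics/c6.png',z)
E
```

```text
11.7667 [ 0.59029165 -0.03134204  0.18863181] 87.91151219659872 0.041748315495382216 35.00910689297598
w lock_brass_mid [ 0.5436 -0.2828  0.0179] 0.22 [ 64. 143.] tool [ 0.0376 -0.253   0.1707]
w panel_top [ 0.5447 -0.2805  0.0155] 0.81 [ 68. 144.] tool [ 0.0366 -0.2506  0.1731]
w glue [ 6.881e-01 -3.372e-01 -1.000e-04] 0.98 [ 61. 264.] tool [-0.1087 -0.3021  0.1889]
side lock_brass_mid [ 0.5481 -0.0298  0.0023] 0.73 [304. 219.] tool [0.0424 0.     0.1863]
side panel_top [ 0.5432 -0.2867  0.0175] 0.93 [323. 165.] tool [ 0.0379 -0.2569  0.1711]
side panel_top [ 0.5102 -0.0278  0.0105] 0.48 [316. 220.] tool [0.0803 0.0006 0.1781]
side glue [ 0.5477 -0.0296 -0.0019] 0.28 [304. 220.] tool [0.0428 0.0002 0.1905]
scene lock_brass_mid [ 0.5843 -0.034   0.1325] 0.52 [296. 203.] tool [ 0.0059 -0.0029  0.0561]
scene lock_brass_mid [0.5149 0.0512 0.0085] 0.5 [332. 233.] tool [0.0785 0.0798 0.1801]
scene panel_top [ 0.5426 -0.2869  0.0173] 0.91 [250. 193.] tool [ 0.0385 -0.2571  0.1713]
scene panel_top [0.5121 0.0549 0.0041] 0.51 [333. 235.] tool [0.0814 0.0834 0.1845]
scene glue [ 0.6856 -0.338   0.0034] 0.55 [209. 210.] tool [-0.1063 -0.303   0.1854]
scene glue [0.4791 0.2774 0.0008] 0.51 [398. 262.] tool [0.1225 0.3045 0.1877]
```

View pics/c6.png

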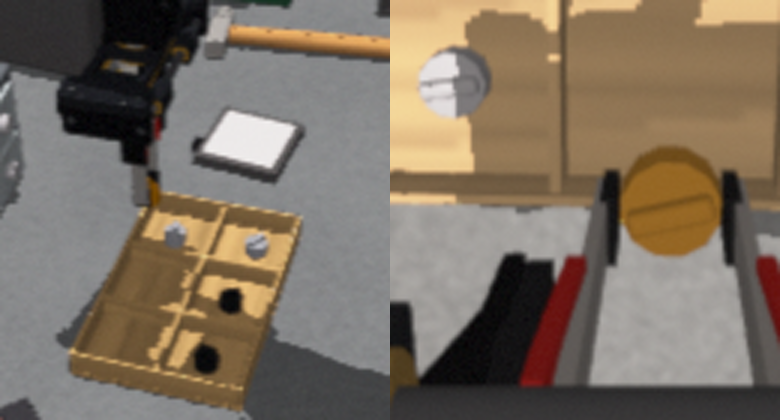

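The lock is clamped between both rubber tips at (670,200) in the right half, and its compartment is empty. Carrying it to the panel.

Request:
{"api": "servo_tool", "payload": {
  "rows": [0.3, 0.002, -0.015, 0, 0, 0.3, 0.004, -0.03, 0, 0, 0.3, 0.005, -0.035, 0, 0, 0.3, 0.005, -0.035, 0, 0, 0.3, 0.005, -0.035, 0, 0]
}}

```text
time: 12.83
position: [0.5638, -0.1817, 0.1882]
tool_rot: [0.018, 1.0, -0.0, 0.0]
ft_force: [0.4, 0.2, -0.8]
grip_width: 0.042
grip_force: 35.0
```

Request:
{"api": "servo_tool", "payload": {
  "rows": [0.3, 0.005, -0.035, 0, 0, 0.3, 0.004, -0.03, 0, 0, 0.3, 0.003, -0.025, 0, 0, 0.3, 0.002, -0.015, 0, 0, 0.3, 0, 0, 0, 0]
}}

```text
time: 13.25
position: [0.546, -0.2886, 0.1881]
tool_rot: [0.02, 1.0, -0.001, 0.001]
ft_force: [-0.4, -0.4, 0.1]
grip_width: 0.0416
grip_force: 35.0
```

Request:
{"api": "servo_tool", "payload": {
  "rows": [0.3, 0, 0, 0, 0, 0.3, 0, 0, 0, 0, 0.3, 0, 0, 0, 0, 0.3, 0, 0, 0, 0, 0.3, 0, 0, 0, 0]
}}

```text
time: 13.67
position: [0.5465, -0.2837, 0.1881]
tool_rot: [0.017, 1.0, 0.0, -0.0]
ft_force: [-0.3, 0.5, -0.9]
grip_width: 0.0417
grip_force: 35.0
```

```bash
python3 - <<'E'
from h import *
o,p,q=wrist(); print(o["time"],o["position"],o["grip_width"],o["grip_force"])
s=robot.camera("side");c=robot.camera("scene")
for k,p,q in (("w",p,q),("side",s,s),("scene",c,c)):
 for n in ["lock_brass_mid","panel_top"]:
  for d in robot.place_of(p,n)[:3]: print(k,n,np.round(d["at"],4),round(d["score"],2),np.round(proj(q,d["at"])[0]))
p=wrist()[1]
z=np.hstack([cv2.resize(s["pixels"][80:220,260:390,::-1],None,fx=3,fy=3,interpolation=2),cv2.resize(p["pixels"][100:320,200:400,::-1],None,fx=1.9,fy=1.9,interpolation=2)[:420]]) if 0 else np.hstack([cv2.resize(s["pixels"][80:220,260:390,::-1],(390,420),interpolation=2),cv2.resize(p["pixels"][100:300,220:406,::-1],(390,420),interpolation=2)])
cv2.imwrite('pics/c7.png',z)
E
```

```text
13.6667 [ 0.54651818 -0.28366147  0.18813774] 0.0417150654890346 35.00882702646777
w lock_brass_mid [ 0.5459 -0.2861  0.1334] 0.58 [312. 217.]
w panel_top [ 0.543  -0.283   0.0186] 0.96 [315. 176.]
side panel_top [ 0.5413 -0.2853  0.0183] 0.84 [323. 165.]
scene lock_brass_mid [ 0.5417 -0.2863  0.1292] 0.48 [248. 166.]
scene lock_brass_mid [0.5129 0.0521 0.0081] 0.31 [332. 233.]
scene panel_top [ 0.5467 -0.2859  0.0165] 0.81 [250. 194.]
```

View pics/c7.png

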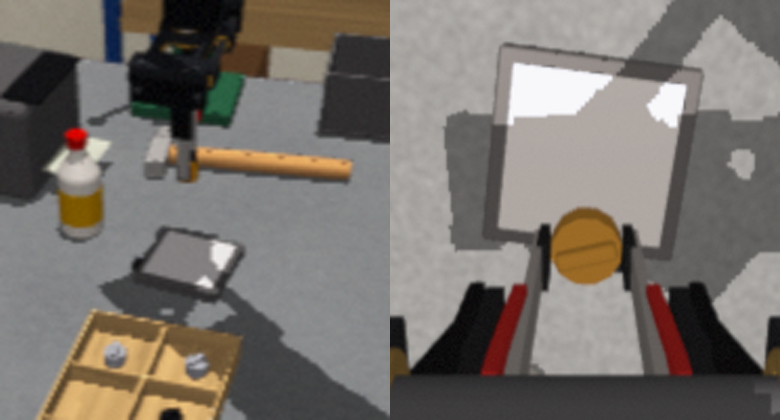

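The lock hangs in the tips at (585,245) in the right half, above the panel. It is within about 3 mm of the middle and about 11.5 cm up, and it is still.

```bash
python3 -c "
from rig import robot
print(robot.hand_in())"
```

```text
the job is handed in; nothing more can be done
None
```

I handed the job in at about 14 s of robot time, with the brass lock clamped still in the tongs about 11.5 cm above the panel and within about 3 mm of its middle; the hand-in returned no verdict.

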